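# Mount the sample stage and lock it with the snap collar

## Task

Lower the stage plate over the post of the kinematic base so that its three ball feet settle in the cone, groove and flat seats, and let go of it; then slide the steel collar down the post, past the two sprung balls, until it clicks and lies flat on the plate with the balls sprung out above it. Finally stand the small clear vial upright in the cup on the plate, never letting it fall over. Leave the brown bottles and the petri dish where they are.

Things in the scene. Friction and masses are not known exactly. Their poses are not given: they have to be found in the camera images.
- base: Kinematic base, fixed (does not move when pushed): grey slab 160 (x) x 100 (y) x 16 mm. Origin: centre of its underside on the mat, on the axis of an upright steel post 16 mm in diameter; x along the slab, z up. Three steel seats on it take the plate's feet; seats and feet are slippery, so a plate put down within about 4 mm finds its place by its weight.
- seat_cone (a point): centre of the foot ball once seated in the cone, 30.9 mm above the mat; at x = +50, y = 0 mm of the base. Cone walls at 45 degrees, mouth 18 mm wide, its rim 30 mm above the mat
- seat_groove (a point): centre of the foot ball once seated in the V groove, 30.9 mm above the mat; at x = -50, y = +20 mm of the base. The groove runs along the base's x, 45 degree walls, mouth 18 mm wide, rim 30 mm above the mat
- seat_flat (a point): centre of the foot ball once seated on the flat round button (24 mm wide, top 23.9 mm above the mat), 30.9 mm above the mat; at x = -50, y = -20 mm of the base
- collar_home (a point): on the post's axis, 49.9 mm above the mat, the level of the seated plate's top: where the collar's origin belongs
- post_top (a point): centre of the post's top end, 88 mm above the mat; the post's last 10 mm taper from 16 to 9 mm in diameter
- detent_left (a joint): sprung ball, 9 mm in diameter, at the base's +y side of the post, 72.6 mm above the mat; it stands out 3.5 mm (23 mm over both balls). 0 = fully out, grows as pushed in (about 0.002 m as the collar passes). The collar needs a push of about 6 to 12 N to pass both balls
- detent_right (a joint): the same sprung ball at the base's -y side of the post: 0 = fully out, grows as it is pushed in
- stage: Loose aluminium plate, 0.25 to 0.4 kg, 140 (x) x 64 (y) mm, on three 14 mm ball feet. Origin: under its centre, level with the feet's lowest points; z up, x to the single foot. Plate from z = 12 to 26 mm, 32 mm hole for the post at its centre. Grip it from above across its 64 mm width at the middle. Seated, its origin is 23.9 mm above the base's, at the same yaw.
- foot_cone (a point): centre of the single ball foot at the plate's +x end (x = +50, y = 0, z = 7 mm); it belongs in the cone
- foot_groove (a point): centre of the ball foot at the plate's x = -50, y = +20, z = 7 mm; it belongs in the groove
- foot_flat (a point): centre of the ball foot at the plate's x = -50, y = -20, z = 7 mm; it belongs on the flat
- cup_floor (a point): floor centre of the open round cup on the plate's top (plate x = -47, y = 0, z = 26 mm), where the vial's origin belongs; cup 39 mm outside, 31 mm inside, 14 mm high
- collar: Loose plain steel collar standing flat on the mat, 0.06 to 0.1 kg: ring 44 mm outside, bore 19 mm, 18 mm high, the same both ways up. Origin: centre of its underside, z along the bore. Home, it lies on the plate round the post, and the two balls stand out just above its top.
- vial: Small closed round clear vial with a screw cap, 26 mm in diameter, 62 mm tall, about 0.02 kg, standing on the mat. Origin: centre of its underside, z up.
- amber_large: Bystander: brown bottle, 48 mm in diameter, 98 mm tall. Origin: centre of its underside.
- amber_small: Bystander: brown bottle, 40 mm in diameter, 82 mm tall. Origin: centre of its underside.
- dish: Bystander: closed petri dish, 62 mm in diameter, 15 mm high. Origin: centre of its underside.
Not all that is in view belongs to the job. Leave any blue, turquoise or yellow look-alike of the collar alone.

How it is judged (in metres and radians):
On the way, in this order (a step that is already met when the one before it is completed fails the run):
1. the plate's three feet are settled in their seats and the fingers have let it go (distance between foot_cone and seat_cone below 0.003 m and distance between foot_groove and seat_groove below 0.003 m and distance between foot_flat and seat_flat below 0.003 m and contact force between the fingers and stage below 0.5 N), for 0.2 s.
2. the collar has clicked past both balls and lies flat on the seated plate (distance between foot_cone and seat_cone below 0.003 m and distance between foot_groove and seat_groove below 0.003 m and distance between foot_flat and seat_flat below 0.003 m and horizontal distance between collar and collar_home below 0.004 m and z of collar in the frame of collar_home between -0.0025 and 0.0025 m and angle between the z axis of collar and the z axis of base, either way round below 0.08 rad and value of joint each of detent_left, detent_right below 0.001 m), for 0.2 s.
3. the vial stands upright in the cup (horizontal distance between vial and cup_floor below 0.005 m and z of vial in the frame of cup_floor between -0.003 and 0.003 m and angle between vial's own z axis and vertical below 0.12 rad), for 0.2 s.
At the end, for the whole second after the job is handed in: Each foot within 3 mm of its seat point; collar level round the post, underside within 2.5 mm of the plate top, both balls within 1 mm of fully out; vial upright (0.12 rad) on the cup floor (height 3 mm, centre 5 mm); all released and at rest (all of step 2 and all of step 3 and linear speed of each of stage, collar, vial below 0.02 m/s and contact force between the fingers and stage below 0.5 N and contact force between the fingers and collar below 0.5 N and contact force between the fingers and vial below 0.5 N); the robot touches nothing.
It fails at once if a brown bottle or the petri dish is moved by more than 20 mm (distance of any of amber_large, amber_small, dish from where it was at the start of the episode above 0.02 m).
It fails at once if the vial falls over (tilts by more than 0.8 rad) (angle between vial's own z axis and vertical above 0.8 rad).
It also fails if it takes over 67 s, if anything falls off the work surface, if the arm or the gripper's body presses on something with over 40 N, if the wrist force passes 120 N, or if a joint passes its speed limit or range.

## Robot

A 6-joint arm with a two-finger parallel gripper is mounted at the origin on a cart in front of the work surface, level with it; the furniture and walls round the work are solid. World frame = base frame: x ahead of the robot, y to its left, z up, the work surface at z = 0. Lengths are in mm, angles in rad, forces in N, time in s.
With the tool pointing down it reaches from about 400 to 925 mm from the base axis. Payload 12.5 kg.
Tool frame: the origin (TCP) lies on the mounting face of the last link; the fingertips stand 190 mm ahead of it and the grasp point (between the pads) lies 171 mm ahead of it; z points along the fingers, y is the line along which they close (so a half turn about z gives the same grasp; the last joint's range is limited). The gripper opens to 95 mm and grips with 3 to 60 N. Pads are 20 mm wide; open, the fingers measure 119 mm over their backs; the gripper's body (75 mm by 180 mm) begins 59 mm behind the grasp point.
Start: joints at [1.124, 0.491, 1.559, -0, 1.092, -0.106], TCP at [208.877, 589.063, 404.761] pointing down, gripper open.
Joint ranges: [-3.1, 3.1], [-0.84, 2.19], [0.05, 2.79], [-1.13, 4.28], [0.06, 2.93], [-2.69, 2.69]. Speed limits (rad/s): [2.22, 2.22, 2.79, 3.14, 3.14, 3.14].

## Interface

Orientations are given as [roll, pitch, yaw] about the fixed x, y, z axes, in that order (R = Rz(yaw) Ry(pitch) Rx(roll)).
In Python, from cell import * gives the robot as it stands.
- The arm moves only by the tool arm_command, never from a script. Its argument "rows" is a list that holds one entry, the list of rows, each a list of 7 numbers: the shift along the tool's x, y, z normalised to -1 to 1, where 1 is 0.15 m, then the turn, a rotation vector about the tool's x, y, z normalised to -1 to 1, where 1 is 360 degrees, then the opening, from -1 (shut) to 1 (fully open). A call has 1 to 10 rows; each row is the pose to reach, as a shift and turn from the pose commanded when the call began, along the tool's axes at that moment, turning the shorter way round; what a row does not reach only later rows make up. A row lasts 1/12 s, in which the tool goes at most 41.7 mm and 7.16 degrees, less where a joint would pass 70% of its speed; a pose out of reach is approached as far as the arm can. A call with a number of a shift or a turn outside -1 to 1 is refused whole. A call with a gripper value outside its range is refused whole. The fingers move at their own pace and stop on an object; the grip force is fixed at half the most. Time passes only in rows, so rows that repeat a pose let the fingers close. It gives the time, the measured TCP pose, the force, the opening and the grip force at its end, in the units of the state.
- state(): the state, without advancing time (a new reading comes with each control period).
- read_camera(name): name is "scene" or "top"; returns (picture, depth): 420x560x3 uint8, red, green, blue; 420x560 float32, mm along the optical axis (not along the pixel's ray), 0 where there is no reading.
- get_calibration(name): a dict with "camera_matrix" (3x3 intrinsics, pixels), "D" ([k1, k2, p1, p2, k3] as OpenCV has them; the pictures are not rectified), "position" and "orientation" of the camera in the world. Camera axes: x right, y up, looking along -z (the intrinsics and any distortion apply to the point x, -y, -z); pixel columns grow to the right and rows downward; lengths in mm; the calibration is good to about 2 mm. A picture is of the moment at which its call begins. get_calibration takes no time and is no camera call.
- job_done(): hands the job in; it is judged then, once.
The state is a dict: "t": time; "joints": joint angles; "qvel": joint speeds; "tau": joint torques, N m; "eef_pos": TCP position; "tcp_rot": TCP orientation; "ft_force": force on the tool from outside, world axes, zero at the start; "moment": the same for the moment, N m; "opening": opening from 0.0 (shut) to 1.0 (fully open); "grip_force": force on a finger pad.
Only numpy, scipy, OpenCV 4.12 (cv2) and the standard library are available. Lean on these libraries where they do the work, as an engineer would, in place of code of your own. Each camera call takes 0.05 s, during which the arm holds its last target. There are 200 camera calls.

## Working session

There is one attempt and no reset: what is moved stays moved. The work goes in short steps, Python scripts to look and compute and a tool call to move; the robot and the scene stay as the last step left them, time stands still between calls to the robot, and variables do not carry over. Pictures are saved under pics/ and viewed, at most 10 in all, crops included, and the job is handed in when it is done.

Besides the shell and the picture viewer there is one more tool, called after "Emit:" by a JSON object that holds its "api" and its "payload", one argument or row to a line. arm_command: Moves the arm, as the interface text tells. Its arguments: {"type":"object","properties":{"rows":{"type":"array","items":{"type":"array","items":{"type":"array","items":{"type":"number","minimum":-1,"maximum":1}}}}},"required":["rows"]}

```bash
ls; mkdir -p pics; python3 - <<'E'
from cell import *
import cv2,numpy as np,json
s=state();print(s)
for n in("scene","top"):
    p,d=read_camera(n);cv2.imwrite(f"pics/{n}0.png",p[:,:,::-1]);np.savez(f"pics/{n}0.npz",p=p,d=d)
    print(n,get_calibration(n))
E
```

```text
pics
{'t': 0.0, 'joints': array([ 1.12442238e+00,  4.91560182e-01,  1.55947536e+00, -1.40831119e-05,
        1.09169592e+00, -1.05609223e-01]), 'qvel': array([ 0.00149092, -0.00061359, -0.00073976,  0.00065566, -0.00046037,
        0.00096798]), 'tau': array([-1.85058496e-03, -6.12650657e+01, -2.58173651e+01,  6.91240747e-02,
        4.84603329e-02, -6.66644519e-05]), 'eef_pos': array([208.84730862, 589.03056279, 404.15231826]), 'tcp_rot': array([-3.14045887e+00, -1.07625002e-04,  2.80083436e+00]), 'ft_force': array([0.04187504, 0.95775474, 0.5388372 ]), 'moment': array([-0.01127866, -0.02032978, -0.0299916 ]), 'grip_force': 0.0, 'opening': 1.0047917510330646}
scene {'camera_matrix': array([[450.12292099,   0.        , 275.14131401],
       [  0.        , 450.12292099, 213.58784572],
       [  0.        ,   0.        ,   1.        ]]), 'D': array([0.04852496, 0.        , 0.        , 0.        , 0.        ]), 'position': array([ -14.05734523, -964.68336139,  659.54013434]), 'orientation': array([ 1.11120859, -0.00655396, -0.53558318])}
top {'camera_matrix': array([[453.55667258,   0.        , 278.60525056],
       [  0.        , 453.55667258, 208.8381879 ],
       [  0.        ,   0.        ,   1.        ]]), 'D': array([-0.05344989,  0.        ,  0.        ,  0.        ,  0.        ]), 'position': array([ 397.95289916,   23.61067989, 1230.790285  ]), 'orientation': array([ 0.12416467, -0.02918195, -1.5796608 ])}
```

View pics/scene0.png

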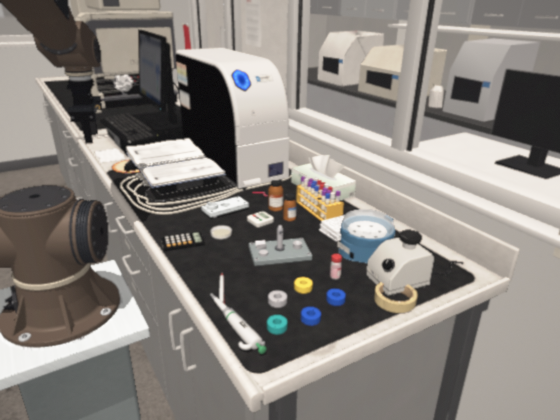

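View pics/top0.png

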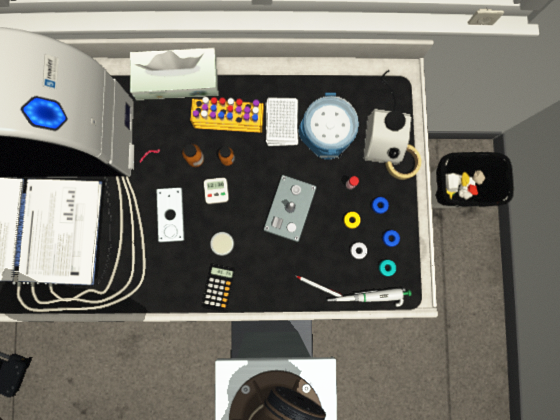

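The top view shows the grey base with its post at about (290,207). The white plate with hole and cup is at (170,214), the pale collar at (359,251), and the red-capped vial at (352,182). The brown bottles are at (193,154) and (226,156), and the dish is at (222,243).

Possible look-alikes, by top pixel:
- **Collar:** pale (359,251), yellow (352,219), blue (380,205) and (391,238), turquoise (388,268). I choose the pale one.
- **Plate:** (170,214), or the timer at (216,190), or the base at (290,207).
- **Vial:** only (352,182).

Next I check these in one close crop.

```bash
python3 - <<'E'
import cv2,numpy as np
t=cv2.imread("pics/top0.png");
a=cv2.resize(t[165:275,145:405],None,fx=3,fy=3,interpolation=cv2.INTER_CUBIC)
s=cv2.imread("pics/scene0.png")
b=cv2.resize(s[190:290,195:365],None,fx=2.6,fy=2.6,interpolation=cv2.INTER_CUBIC)
o=np.zeros((600,800,3),np.uint8);o[:a.shape[0],:a.shape[1]]=a;o[335:335+b.shape[0],:b.shape[1]]=b[:265]
cv2.imwrite("pics/crop0.png",o)
E
```

```text
(no output)
```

View pics/crop0.png

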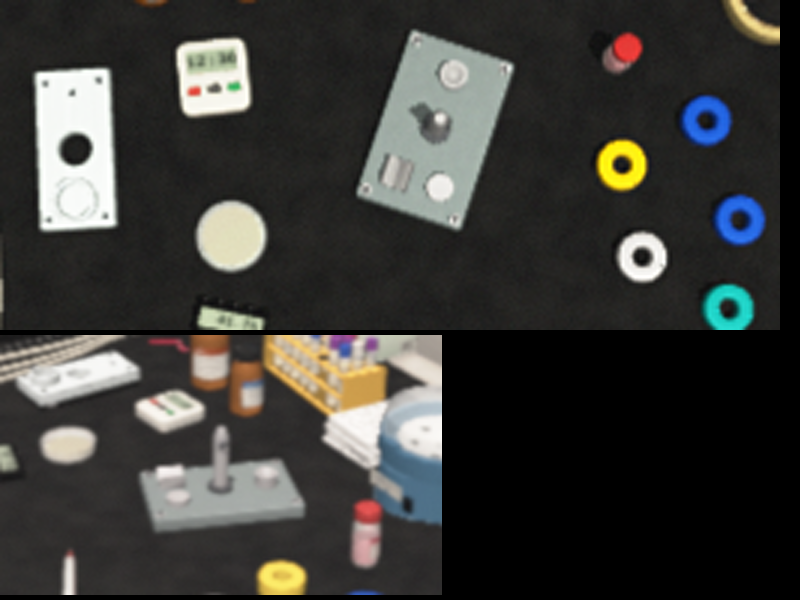

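The crop confirms the choices. The plate's hole is at crop (75,148), with its cup below at (77,198), so plate +x points up in the picture. On the base, the cone is at (453,73), the groove at (397,172) and the flat at (440,187), with the post at (435,122). The pale collar is at (641,256) and the red-capped vial at (622,52).

```bash
cat > h.py <<'E'
from cell import *
import cv2,numpy as np
from scipy.spatial.transform import Rotation as R
def rays(n,px):
    c=get_calibration(n);u=cv2.undistortPoints(np.float64(px).reshape(-1,1,2),c["camera_matrix"],c["D"])[:,0]
    d=np.c_[u[:,0],-u[:,1],-np.ones(len(u))]@R.from_euler("xyz",c["orientation"]).as_matrix().T
    return c["position"],d
def plane(n,px,z):
    o,d=rays(n,px);return o+d*((z-o[2])/d[:,2])[:,None]
def proj(n,P):
    c=get_calibration(n);Rm=R.from_euler("xyz",c["orientation"]).as_matrix();q=(np.atleast_2d(P)-c["position"])@Rm*[1,-1,-1]
    return cv2.projectPoints(q,np.zeros(3),np.zeros(3),c["camera_matrix"],c["D"])[0][:,0]
def cloud(n,d):
    v,u=np.nonzero(d>0);o,r=rays(n,np.c_[u,v]);return np.c_[u,v],o+r*d[v,u][:,None]
def comp(m,at):
    k,l,s,c=cv2.connectedComponentsWithStats(m.astype(np.uint8));w=l[at[1],at[0]]
    if w==0:
        b=l[at[1]-6:at[1]+7,at[0]-6:at[0]+7];w=np.bincount(b[b>0]).argmax()
    return (l==w).astype(np.uint8)
def rect(n,m,z):
    c=max(cv2.findContours(m,cv2.RETR_EXTERNAL,cv2.CHAIN_APPROX_NONE)[0],key=cv2.contourArea)
    P=plane(n,c[:,0],z)[:,:2].astype(np.float32);(x,y),(w,h),a=cv2.minAreaRect(P)
    if w<h:a-=90
    return np.round([x,y,w,h,(a+90)%180-90],1)
E
python3 - <<'E'
from h import *
for n in("top","scene"):
    f=np.load(f"pics/{n}0.npz");p,d=f["p"],f["d"];hsv=cv2.cvtColor(p,cv2.COLOR_RGB2HSV)
    H,S,V=[hsv[...,i].astype(int) for i in range(3)]
    at=dict(top=dict(plate=(161,225),base=(275,215),collar=(353,251),vial=(353,182)),
        scene=dict(plate=(225,209),base=(265,258),collar=(278,302),vial=(336,259)))[n]
    br=V>85
    for k,z in(("plate",19),("base",8),("collar",9)):
        m=comp((V>(85 if k!="base" else 70))&(S<90),at[k]);m=cv2.morphologyEx(m,cv2.MORPH_CLOSE,np.ones((9,9)))
        print(n,k,m.sum(),rect(n,m,z))
    m=comp(((H<8)|(H>172))&(S>150)&(V>90),at["vial"]);v,u=np.nonzero(m);print("cap",m.sum(),u.mean(),v.mean(),rays(n,[[u.mean(),v.mean()]])[1],d[m>0].mean(),rect(n,m,56))
    px,P=cloud(n,d)
    for k,b in at.items():
        q=(abs(px-np.array(b))<26).all(1)&(P[:,2]>6);print(k,np.histogram(P[q,2],bins=np.arange(6,100,6))[0])
    if n=="top":
        q=(P[:,2]>60)&(abs(px-np.array((290,207)))<15).all(1);print("post",px[q].mean(0),P[q].mean(0),q.sum())
E
```

```text
top plate 1392 [536.1 278.9 145.1  69.5   3.4]
top base 2199 [553.3 -44.  101.2 161.8 -19. ]
top collar 225 [ 436.9 -229.9   43.8   43.2   89.4]
cap 76 353.7894736842105 180.4078947368421 [[ 0.18441804 -0.19634363 -0.97926132]] 1182.756 [ 619.2 -212.    23.7   24.4  -27.7]
plate [ 36  26 345 423  32  52   1   0   0   0   0   0   0   0   0]
base [228 902 186  87  16   1   1   3   1   1   2  15   9  11   2]
collar [ 15 130  48   0   0   0   0   0   0   0   0   0   0   0   0]
vial [29 47 24 13 17 17  6 12 29 37  1  0  0  0  0]
post [290.7   204.375] [552.70665798 -42.37047705  79.9168846 ] 40
scene plate 172079 [8.76200e+03 1.57444e+04 3.15888e+04 2.02247e+04 3.05000e+01]
scene base 1564 [568.6   2.2 220.9 167.7  71. ]
scene collar 308 [ 435.7 -226.5   65.2   45.3   59.8]
cap 61 335.95081967213116 257.44262295081967 [[ 0.55437256  0.66299462 -0.5298848 ]] 1131.0944 [ 617.5 -209.7   34.2   20.2   52.8]
plate [114 263 132 284  50  35   1   0   0   0   0   0   0   0   0]
base [ 75 529 131  81  26  11  10  11  11   9   5   1   0   0   0]
collar [103 227 266   0   0   0   0   0   0   0   0   0   0   0   0]
vial [84 78 65 63 92 71 63 70 64 85 31 40 22 12  0]
```

```bash
cat >> h.py <<'E'
def go(x,y,z,yaw):
    """shift (mm, tool axes, and normalised) from now to a grasp point x,y,z (mm) with tool yaw (deg), pointing down"""
    s=state();T=R.from_euler("xyz",s["tcp_rot"]);G=R.from_euler("xyz",[180,0,yaw],degrees=True)
    sh=T.inv().apply(np.array([x,y,z+171])-s["eef_pos"]);rv=np.degrees((T.inv()*G).as_rotvec())
    print("t",round(s["t"],2),"norm shift",np.round(sh/150,4),"turn",np.round(rv/360,4),"F",np.round(s["ft_force"],1),"op",round(s["opening"],3))
E
python3 - <<'E'
from h import *
go(536,279,22,183.4)
a,da=rays("top",[[353.79,180.41]]);b,db=rays("scene",[[335.95,257.44]])
t=np.linalg.lstsq(np.c_[da[0],-db[0]],b-a,rcond=None)[0];print("cap",a+da[0]*t[0],b+db[0]*t[1])
E
```

```text
t 0.1 norm shift [-2.7465 -1.2177  1.4091] turn [-0.0001 -0.     -0.0637] F [-0.   0.8  0.5] op 1.001
cap [ 618.93453245 -211.66821846   57.34593252] [ 616.6919895  -210.34297737   56.65790495]
```

Emit:
{"api": "arm_command", "payload": {
  "rows": [
    [[-0.94,-0.41,0,0,0,0,1],[-0.94,-0.41,0,0,0,0,1],[-0.94,-0.41,0,0,0,0,1],[-0.94,-0.41,0,0,0,0,1],[-0.94,-0.41,0,0,0,0,1]]
  ]
}}

```text
t: 0.52
eef_pos: [324.3, 481.1, 404.6]
tcp_rot: [-3.141, 0.001, 2.797]
ft_force: [0.5, 0.7, -0.8]
opening: 1.002
grip_force: 0.0
```

Emit:
{"api": "arm_command", "payload": {
  "rows": [
    [[-0.94,-0.41,0,0,0,0,1],[-0.94,-0.41,0,0,0,0,1],[-0.94,-0.41,0,0,0,0,1],[-0.94,-0.41,0,0,0,0,1],[-0.94,-0.41,0,0,0,0,1]]
  ]
}}

```text
t: 0.93
eef_pos: [436.6, 376.1, 404.4]
tcp_rot: [-3.141, 0.001, 2.797]
ft_force: [0.4, 0.1, 1.1]
opening: 1.001
grip_force: 0.0
```

Emit:
{"api": "arm_command", "payload": {
  "rows": [
    [[-0.86,-0.4,0.5,0,0,-0.0637,1],[-0.86,-0.4,0.5,0,0,-0.0637,1],[-0.86,-0.4,0.5,0,0,-0.0637,1],[-0.86,-0.4,0.5,0,0,-0.0637,1],[-0.86,-0.4,0.5,0,0,-0.0637,1],[-0.86,-0.4,0.5,0,0,-0.0637,1]]
  ]
}}

```text
t: 1.43
eef_pos: [535.7, 278.6, 328.4]
tcp_rot: [-3.141, -0.002, -3.085]
ft_force: [0.1, -0.3, 0.9]
opening: 1.001
grip_force: 0.0
```

```bash
python3 -c "
from h import *
go(536,279,22,183.4)"
```

```text
t 1.43 norm shift [-0.0047  0.003   0.9024] turn [-0.0001 -0.0004 -0.0004] F [ 0.1 -0.3  0.9] op 1.001
```

Emit:
{"api": "arm_command", "payload": {
  "rows": [
    [[-0.005,0.003,0.9,0,0,0,1],[-0.005,0.003,0.9,0,0,0,1],[-0.005,0.003,0.9,0,0,0,1],[-0.005,0.003,0.9,0,0,0,1],[-0.005,0.003,0.9,0,0,0,-1],[-0.005,0.003,0.9,0,0,0,-1],[-0.005,0.003,0.9,0,0,0,-1],[-0.005,0.003,0.9,0,0,0,-1],[-0.005,0.003,0.9,0,0,0,-1],[-0.005,0.003,0.9,0,0,0,-1]]
  ]
}}

```text
t: 2.27
eef_pos: [535.9, 279.9, 195.9]
tcp_rot: [3.141, 0.002, -3.082]
ft_force: [-1.4, -0.9, 5.6]
opening: 0.666
grip_force: 30.0
```

Emit:
{"api": "arm_command", "payload": {
  "rows": [
    [[0,0,0,0,0,0,-1],[0,0,0,0,0,0,-1],[0,0,0,0,0,0,-1],[0,0,0,0,0,0,-1]]
  ]
}}

```text
t: 2.6
eef_pos: [536.0, 279.8, 195.8]
tcp_rot: [3.141, 0.001, -3.083]
ft_force: [-0.6, 0.7, 7.9]
opening: 0.674
grip_force: 30.0
```

Emit:
{"api": "arm_command", "payload": {
  "rows": [
    [[0,0,-0.3,0,0,0,-1],[0,0,-0.6,0,0,0,-1],[0,0,-0.85,0,0,0,-1],[0,0,-0.9,0,0,0,-1],[0,0,-0.9,0,0,0,-1],[0,0,-0.9,0,0,0,-1]]
  ]
}}

```text
t: 3.1
eef_pos: [535.4, 279.5, 329.2]
tcp_rot: [-3.142, -0.0, -3.082]
ft_force: [0.1, 0.6, -4.0]
opening: 0.673
grip_force: 30.0
```

```bash
python3 -c "
from h import *
go(553,-43.5,158,161)"
```

```text
t 3.1 norm shift [ 1.0500e-02 -2.1566e+00  1.6000e-03] turn [-0.     -0.      0.0622] F [ 0.1  0.6 -4. ] op 0.673
```

Emit:
{"api": "arm_command", "payload": {
  "rows": [
    [[0,-0.2,0,0,0,0,-1],[0,-0.45,0,0,0,0,-1],[0,-0.7,0,0,0,0,-1],[0,-0.95,0,0,0,0,-1]]
  ]
}}

```text
t: 3.43
eef_pos: [543.7, 136.1, 327.0]
tcp_rot: [-3.141, -0.004, -3.081]
ft_force: [1.3, 0.5, -3.6]
opening: 0.669
grip_force: 30.0
```

Emit:
{"api": "arm_command", "payload": {
  "rows": [
    [[0,-0.25,0,0,0,0.012,-1],[0,-0.5,0,0,0,0.03,-1],[0.005,-0.75,0,0,0,0.045,-1],[0.01,-0.95,0,0,0,0.0622,-1],[0.01,-0.95,0,0,0,0.0622,-1]]
  ]
}}

```text
t: 3.85
eef_pos: [551.2, -9.3, 327.1]
tcp_rot: [-3.14, -0.004, 2.8]
ft_force: [0.5, -0.3, -3.1]
opening: 0.667
grip_force: 30.0
```

```bash
python3 -c "
from h import *
go(553,-43.5,158,161)"
```

```text
t 3.85 norm shift [-0.0879 -0.2106 -0.0124] turn [-0.0002 -0.0006 -0.0016] F [ 0.5 -0.3 -3.1] op 0.667
```

Emit:
{"api": "arm_command", "payload": {
  "rows": [
    [[-0.088,-0.211,0,0,0,0,-1],[-0.088,-0.211,0,0,0,-0.0016,-1],[-0.088,-0.211,0,0,0,-0.0016,-1],[-0.088,-0.211,0,0,0,-0.0016,-1]]
  ]
}}

```text
t: 4.18
eef_pos: [553.2, -38.9, 328.1]
tcp_rot: [-3.141, -0.003, 2.82]
ft_force: [0.2, 0.1, -3.1]
opening: 0.676
grip_force: 30.0
```

```bash
python3 - <<'E'
from h import *
go(553,-43.5,158,161)
o=[]
for n in("top","scene"):
    p,d=read_camera(n);np.savez(f"pics/{n}1.npz",p=p,d=d);c=(290,205) if n=="top" else (280,235)
    o.append(cv2.resize(p[c[1]-65:c[1]+65,c[0]-65:c[0]+65,::-1],(400,400),interpolation=cv2.INTER_CUBIC))
cv2.imwrite("pics/held1.png",np.hstack(o))
E
```

```text
t 4.18 norm shift [-0.0085 -0.0298 -0.0062] turn [-0.     -0.0005  0.0016] F [ 0.2  0.1 -3.1] op 0.676
```

View pics/held1.png

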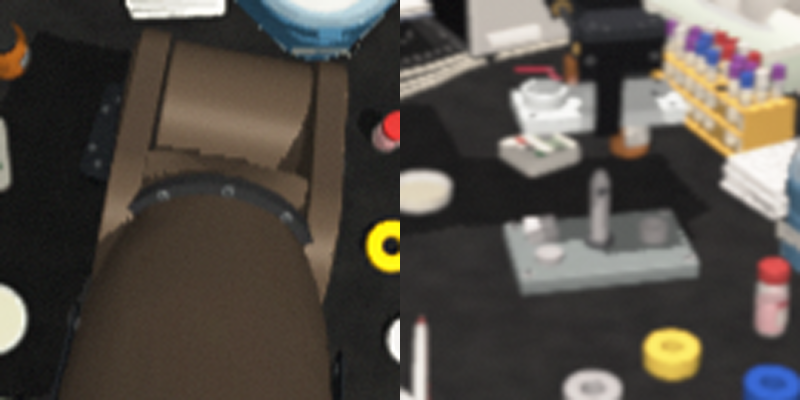

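The scene view on the right shows the plate held level above the base, with its cup to the left at (545,95) in the crop. The post is at (598,205). The arm hides the top view. I lower the plate part-way next and measure again from the scene camera.

Emit:
{"api": "arm_command", "payload": {
  "rows": [
    [[0,0,0,0,0,0,-1],[0,0,0,0,0,0,-1],[0,0,0,0,0,0,-1]]
  ]
}}

```text
t: 4.53
eef_pos: [553.4, -38.6, 329.7]
tcp_rot: [3.142, -0.0, 2.821]
ft_force: [-0.1, 0.2, -3.9]
opening: 0.67
grip_force: 30.0
```

```bash
python3 -c "
from h import *
go(553,-43.5,64,161)"
```

```text
t 4.53 norm shift [-0.0079 -0.0321  0.6312] turn [ 0.     -0.      0.0018] F [-0.1  0.2 -3.9] op 0.67
```

Emit:
{"api": "arm_command", "payload": {
  "rows": [
    [[-0.008,-0.032,0,0,0,0.0018,-1],[-0.008,-0.032,0.15,0,0,0.0018,-1],[-0.008,-0.032,0.3,0,0,0.0018,-1],[-0.008,-0.032,0.45,0,0,0.0018,-1],[-0.008,-0.032,0.6,0,0,0.0018,-1],[-0.008,-0.032,0.631,0,0,0.0018,-1],[-0.008,-0.032,0.631,0,0,0.0018,-1],[-0.008,-0.032,0.631,0,0,0.0018,-1]]
  ]
}}

```text
t: 5.2
eef_pos: [553.3, -44.2, 235.7]
tcp_rot: [3.141, 0.0, 2.809]
ft_force: [-0.6, 0.7, -2.3]
opening: 0.669
grip_force: 30.0
```

```bash
python3 - <<'E'
from h import *
go(553,-43.5,64,161)
p,d=read_camera("scene");np.savez("pics/s2.npz",p=p,d=d)
c=(280,250);q=cv2.resize(p[c[1]-50:c[1]+50,c[0]-65:c[0]+65,::-1],None,fx=6,fy=6,interpolation=cv2.INTER_CUBIC)
# predicted plate top corners & base top corners for the assumed poses
def box(x,y,yaw,L,W,z):
    r=R.from_euler("z",yaw,degrees=True);return r.apply([[L/2,W/2,0],[-L/2,W/2,0],[-L/2,-W/2,0],[L/2,-W/2,0]])+[x,y,z]
for B,col in((box(553,-43.5,-19,160,100,16),(0,255,0)),(box(553,-43.5,-19,140,64,39+26),(0,0,255))):
    k=(proj("scene",B)-[c[0]-65,c[1]-50]+.5)*6;cv2.polylines(q,[k.astype(np.int32)],True,col,1)
cv2.imwrite("pics/s2.png",q)
E
```

```text
t 5.2 norm shift [0.0037 0.0036 0.005 ] turn [ 0.      0.0001 -0.0002] F [-0.6  0.7 -2.3] op 0.669
```

View pics/s2.png

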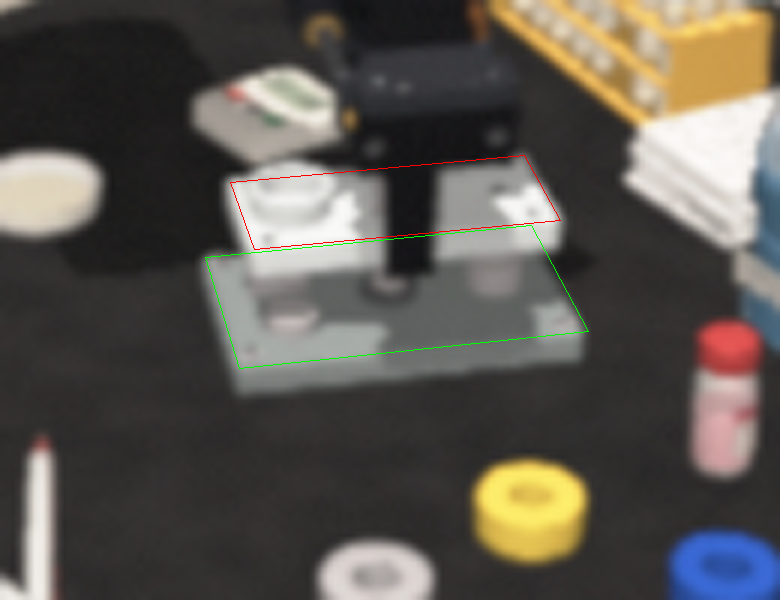

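The overlay matches: the red outline sits on the plate's front corners at (252,250) and (562,222), and the green outline sits on the base, both within about 1 mm. I set the plate down.

Emit:
{"api": "arm_command", "payload": {
  "rows": [
    [[0.003,0.003,0.03,0,0,0,-1],[0.003,0.003,0.06,0,0,0,-1],[0.003,0.003,0.085,0,0,0,-1],[0.003,0.003,0.105,0,0,0,-1],[0.003,0.003,0.105,0,0,0,-1],[0.003,0.003,0.105,0,0,0,-1]]
  ]
}}

```text
t: 5.75
eef_pos: [553.1, -43.2, 219.9]
tcp_rot: [3.141, 0.001, 2.809]
ft_force: [0.6, 3.4, 4.6]
opening: 0.669
grip_force: 30.0
```

Emit:
{"api": "arm_command", "payload": {
  "rows": [
    [[0,0,0,0,0,0,0.6],[0,0,0,0,0,0,0.7],[0,0,0,0,0,0,0.7],[0,0,0,0,0,0,0.7],[0,0,0,0,0,0,0.7],[0,0,0,0,0,0,0.7],[0,0,0,0,0,0,0.7]]
  ]
}}

```text
t: 6.33
eef_pos: [552.7, -43.5, 219.3]
tcp_rot: [3.142, -0.0, 2.809]
ft_force: [0.2, -0.3, 0.1]
opening: 0.853
grip_force: 0.0
```

Emit:
{"api": "arm_command", "payload": {
  "rows": [
    [[0,0,-0.2,0,0,0,0.7],[0,0,-0.4,0,0,0,0.7],[0,0,-0.7,0,0,0,0.7],[0,0,-1,0,0,0,0.7],[0,0,-1,0,0,0,0.7],[0,0,-1,0,0,0,0.7],[0,0,-1,0,0,0,0.7]]
  ]
}}

```text
t: 6.92
eef_pos: [552.4, -43.4, 368.9]
tcp_rot: [3.142, -0.0, 2.809]
ft_force: [-0.6, -0.0, -0.4]
opening: 0.848
grip_force: 0.0
```

```bash
python3 - <<'E'
from h import *
go(437,-230,161,180)
p,d=read_camera("scene")
c=(280,250);q=cv2.resize(p[c[1]-50:c[1]+50,c[0]-65:c[0]+65,::-1],None,fx=6,fy=6,interpolation=cv2.INTER_CUBIC)
def box(x,y,yaw,L,W,z):
    r=R.from_euler("z",yaw,degrees=True);return r.apply([[L/2,W/2,0],[-L/2,W/2,0],[-L/2,-W/2,0],[L/2,-W/2,0]])+[x,y,z]
for B,col in((box(553,-43.5,-19,160,100,16),(0,255,0)),(box(553,-43.5,-19,140,64,49.9),(0,0,255))):
    k=(proj("scene",B)-[c[0]-65,c[1]-50]+.5)*6;cv2.polylines(q,[k.astype(np.int32)],True,col,1)
cv2.imwrite("pics/s3.png",q)
E
```

```text
t 6.92 norm shift [ 0.3211 -1.4271  0.2457] turn [ 0.     -0.     -0.0529] F [-0.6 -0.  -0.4] op 0.848
```

View pics/s3.png

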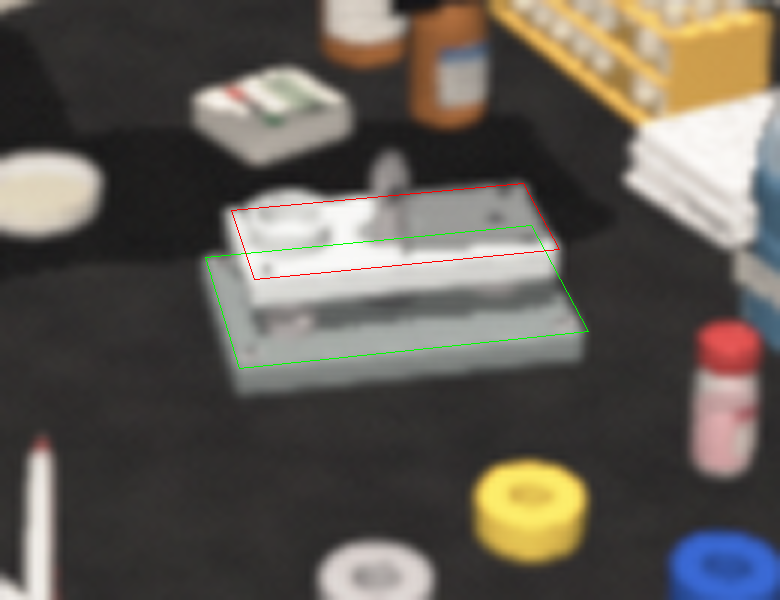

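The plate sits on the red seated outline (corners at 254,279 and 560,250), and its height of TCP 219.9 is as computed. Next is the collar.

Emit:
{"api": "arm_command", "payload": {
  "rows": [
    [[0.15,-0.25,0,0,0,0,0.37],[0.16,-0.5,0,0,0,0,0.37],[0.16,-0.75,0,0,0,0,0.37],[0.16,-0.95,0,0,0,0,0.37],[0.16,-0.95,0,0,0,0,0.37]]
  ]
}}

```text
t: 7.38
eef_pos: [482.2, -174.0, 367.3]
tcp_rot: [-3.141, -0.003, 2.806]
ft_force: [0.2, 1.0, -0.5]
opening: 0.687
grip_force: 0.0
```

Emit:
{"api": "arm_command", "payload": {
  "rows": [
    [[0.16,-0.25,0.245,0,0,-0.0529,0.37],[0.16,-0.477,0.245,0,0,-0.0529,0.37],[0.16,-0.477,0.245,0,0,-0.0529,0.37],[0.16,-0.477,0.245,0,0,-0.0529,0.37],[0.16,-0.477,0.245,0,0,-0.0529,0.37],[0.16,-0.477,0.245,0,0,-0.0529,0.37]]
  ]
}}

```text
t: 7.88
eef_pos: [437.9, -229.5, 331.9]
tcp_rot: [3.141, -0.001, 3.139]
ft_force: [-0.3, 0.0, 0.7]
opening: 0.681
grip_force: 0.0
```

```bash
python3 - <<'E'
from h import *
go(436.5,-229,21.5,180)
E
```

```text
t 7.88 norm shift [0.0084 0.0023 0.9297] turn [ 0.0001 -0.0001 -0.0005] F [-0.3  0.   0.7] op 0.681
```

Emit:
{"api": "arm_command", "payload": {
  "rows": [
    [[0.0084,0.0023,0.25,0,0,0,0.37],[0.0084,0.0023,0.5,0,0,0,0.37],[0.0084,0.0023,0.75,0,0,0,0.37],[0.0084,0.0023,0.925,0,0,0,0.37],[0.0084,0.0023,0.925,0,0,0,0.37],[0.0084,0.0023,0.925,0,0,0,0.37]]
  ]
}}

```text
t: 8.38
eef_pos: [436.9, -228.7, 193.0]
tcp_rot: [3.141, -0.001, 3.141]
ft_force: [0.8, -0.8, -1.0]
opening: 0.686
grip_force: 0.0
```

Emit:
{"api": "arm_command", "payload": {
  "rows": [
    [[0,0,0,0,0,0,-1],[0,0,0,0,0,0,-1],[0,0,0,0,0,0,-1],[0,0,0,0,0,0,-1],[0,0,0,0,0,0,-1],[0,0,0,0,0,0,-1]]
  ]
}}

```text
t: 8.88
eef_pos: [436.3, -229.6, 194.1]
tcp_rot: [-3.142, 0.0, 3.141]
ft_force: [0.9, 2.3, 1.6]
opening: 0.459
grip_force: 30.0
```

Emit:
{"api": "arm_command", "payload": {
  "rows": [
    [[0,0,-0.3,0,0,0,-1],[0,0,-0.6,0,0,0,-1],[0,0,-0.9,0,0,0,-1],[0,0,-0.9,0,0,0,-1],[0,0,-0.9,0,0,0,-1]]
  ]
}}

```text
t: 9.3
eef_pos: [436.3, -229.8, 331.8]
tcp_rot: [-3.138, 0.005, 3.141]
ft_force: [0.4, 0.4, -0.5]
opening: 0.459
grip_force: 30.0
```

```bash
python3 - <<'E'
from h import *
go(553,-43.5,155,180)
E
```

```text
t 9.3 norm shift [-0.7774  1.2425  0.0382] turn [-0.0005  0.0008 -0.0001] F [ 0.4  0.4 -0.5] op 0.459
```

Emit:
{"api": "arm_command", "payload": {
  "rows": [
    [[-0.15,0.25,0,0,0,0,-1],[-0.3,0.5,0,0,0,0,-1],[-0.45,0.75,0,0,0,0,-1],[-0.6,0.95,0,0,0,0,-1],[-0.6,0.95,0,0,0,0,-1]]
  ]
}}

```text
t: 9.72
eef_pos: [528.6, -82.8, 327.2]
tcp_rot: [3.141, -0.001, -3.138]
ft_force: [-0.4, -0.3, -1.2]
opening: 0.461
grip_force: 30.0
```

Emit:
{"api": "arm_command", "payload": {
  "rows": [
    [[-0.17,0.2,0,0,0,0,-1],[-0.177,0.292,0,0,0,0,-1],[-0.177,0.292,0,0,0,0,-1],[-0.177,0.292,0,0,0,0,-1],[-0.177,0.292,0,0,0,0,-1]]
  ]
}}

```text
t: 10.13
eef_pos: [552.3, -44.1, 328.0]
tcp_rot: [3.141, -0.002, 3.141]
ft_force: [0.5, 0.0, -0.0]
opening: 0.461
grip_force: 30.0
```

```bash
python3 - <<'E'
from h import *
go(552.6,-43.5,121,180)
p,d=read_camera("scene")
c=(280,230);q=cv2.resize(p[c[1]-50:c[1]+50,c[0]-65:c[0]+65,::-1],None,fx=6,fy=6,interpolation=cv2.INTER_CUBIC)
z=state()["eef_pos"][2]-194.1
a=np.linspace(0,2*np.pi,40);C=np.c_[np.cos(a),np.sin(a),0*a]
x,y=state()["eef_pos"][:2]
for r,X,Y,zz,col in((22,x,y,z,(0,0,255)),(22,x,y,z+18,(0,0,255)),(4.5,553,-43.5,88,(0,255,0)),(8,553,-43.5,78,(0,255,0)),(8,553,-43.5,50,(0,255,0))):
    k=(proj("scene",C*r+[X,Y,zz])-[c[0]-65,c[1]-50]+.5)*6;cv2.polylines(q,[k.astype(np.int32)],True,col,1)
cv2.imwrite("pics/s4.png",q)
E
```

```text
t 10.13 norm shift [-0.0025  0.0043  0.2402] turn [ 0.     -0.0002 -0.0001] F [ 0.5  0.  -0. ] op 0.461
```

View pics/s4.png

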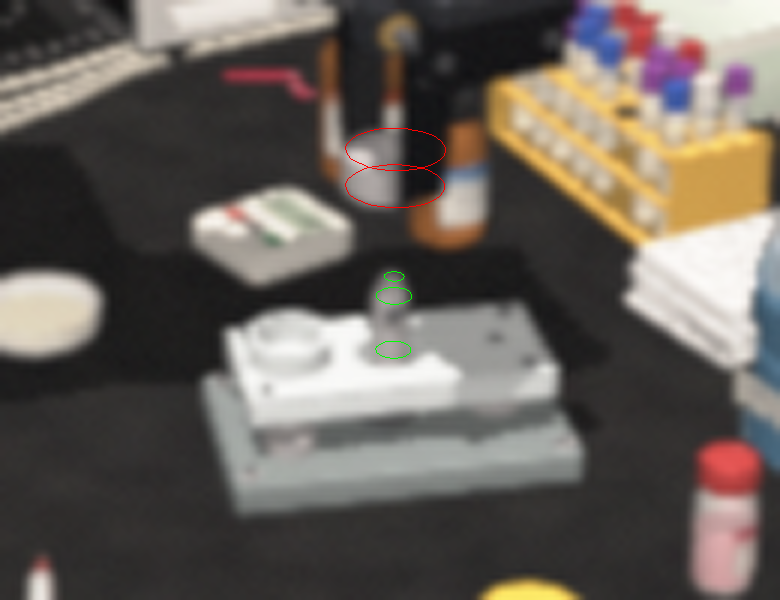

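The collar sits in its red outline (left edge at 345), and the post (top at 391,270) is within about 1 mm of the green prediction. I lower the collar onto the post in steps.

Emit:
{"api": "arm_command", "payload": {
  "rows": [
    [[0,0.005,0.15,0,0,0,-1],[0,0.005,0.25,0,0,0,-1],[0,0.005,0.3,0,0,0,-1],[0,0.005,0.33,0,0,0,-1],[0,0.005,0.35,0,0,0,-1],[0,0.005,0.35,0,0,0,-1],[0,0.005,0.35,0,0,0,-1]]
  ]
}}

```text
t: 10.77
eef_pos: [552.9, -42.9, 276.8]
tcp_rot: [-3.142, 0.001, 3.141]
ft_force: [-0.5, -0.2, -1.0]
opening: 0.46
grip_force: 30.0
```

Emit:
{"api": "arm_command", "payload": {
  "rows": [
    [[0,0,0.02,0,0,0,-1],[0,0,0.03,0,0,0,-1],[0,0,0.03,0,0,0,-1],[0,0,0.03,0,0,0,-1]]
  ]
}}

```text
t: 11.1
eef_pos: [552.8, -42.7, 271.9]
tcp_rot: [3.142, 0.0, 3.141]
ft_force: [0.3, -0.3, -0.9]
opening: 0.46
grip_force: 30.0
```

Emit:
{"api": "arm_command", "payload": {
  "rows": [
    [[0,0,0.02,0,0,0,-1],[0,0,0.04,0,0,0,-1],[0,0,0.06,0,0,0,-1],[0,0,0.08,0,0,0,-1],[0,0,0.1,0,0,0,-1],[0,0,0.1,0,0,0,-1]]
  ]
}}

```text
t: 11.6
eef_pos: [552.8, -42.7, 256.1]
tcp_rot: [3.141, -0.001, 3.141]
ft_force: [1.8, -0.0, -4.5]
opening: 0.457
grip_force: 30.0
```

Emit:
{"api": "arm_command", "payload": {
  "rows": [
    [[0,0,0.02,0,0,0,-1],[0,0,0.04,0,0,0,-1],[0,0,0.06,0,0,0,-1],[0,0,0.08,0,0,0,-1],[0,0,0.08,0,0,0,-1],[0,0,0.08,0,0,0,-1]]
  ]
}}

```text
t: 12.1
eef_pos: [552.7, -42.7, 244.4]
tcp_rot: [3.141, -0.001, 3.141]
ft_force: [-0.3, 0.2, -0.8]
opening: 0.46
grip_force: 30.0
```

Emit:
{"api": "arm_command", "payload": {
  "rows": [
    [[0,0,0.008,0,0,0,-1],[0,0,0.015,0,0,0,-1],[0,0,0.015,0,0,0,-1],[0,0,0.015,0,0,0,-1]]
  ]
}}

```text
t: 12.43
eef_pos: [552.7, -42.7, 243.5]
tcp_rot: [-3.142, 0.001, 3.141]
ft_force: [-2.7, 1.3, 10.2]
opening: 0.454
grip_force: 30.0
```

Emit:
{"api": "arm_command", "payload": {
  "rows": [
    [[0,0,0,0,0,0,0.3],[0,0,0,0,0,0,0.3],[0,0,0,0,0,0,0.3],[0,0,0,0,0,0,0.3],[0,0,0,0,0,0,0.3]]
  ]
}}

```text
t: 12.85
eef_pos: [552.8, -42.7, 242.4]
tcp_rot: [3.141, -0.0, 3.141]
ft_force: [0.0, 0.6, 1.0]
opening: 0.643
grip_force: 0.0
```

Emit:
{"api": "arm_command", "payload": {
  "rows": [
    [[0,0,-0.2,0,0,0,0.3],[0,0,-0.5,0,0,0,0.3],[0,0,-0.8,0,0,0,0.3],[0,0,-0.9,0,0,0,0.3],[0,0,-0.9,0,0,0,0.3]]
  ]
}}

```text
t: 13.27
eef_pos: [553.1, -42.7, 382.4]
tcp_rot: [-3.14, 0.008, 3.142]
ft_force: [-0.0, 0.6, 0.4]
opening: 0.647
grip_force: 0.0
```

```bash
python3 - <<'E'
from h import *
go(618,-211,206,180)
p,d=read_camera("scene")
c=(290,245);q=cv2.resize(p[c[1]-50:c[1]+50,c[0]-65:c[0]+65,::-1],None,fx=6,fy=6,interpolation=cv2.INTER_CUBIC)
a=np.linspace(0,2*np.pi,40);C=np.c_[np.cos(a),np.sin(a),0*a]
for r,X,Y,zz,col in((22,552.6,-43.2,67.9,(0,0,255)),(13,618,-211,0,(0,255,0)),(13,618,-211,62,(0,255,0))):
    k=(proj("scene",C*r+[X,Y,zz])-[c[0]-65,c[1]-50]+.5)*6;cv2.polylines(q,[k.astype(np.int32)],True,col,1)
cv2.imwrite("pics/s5.png",q)
E
```

```text
t 13.27 norm shift [-0.4323 -1.1217  0.0409] turn [-0.0002  0.0012 -0.    ] F [-0.   0.6  0.4] op 0.647
```

View pics/s5.png

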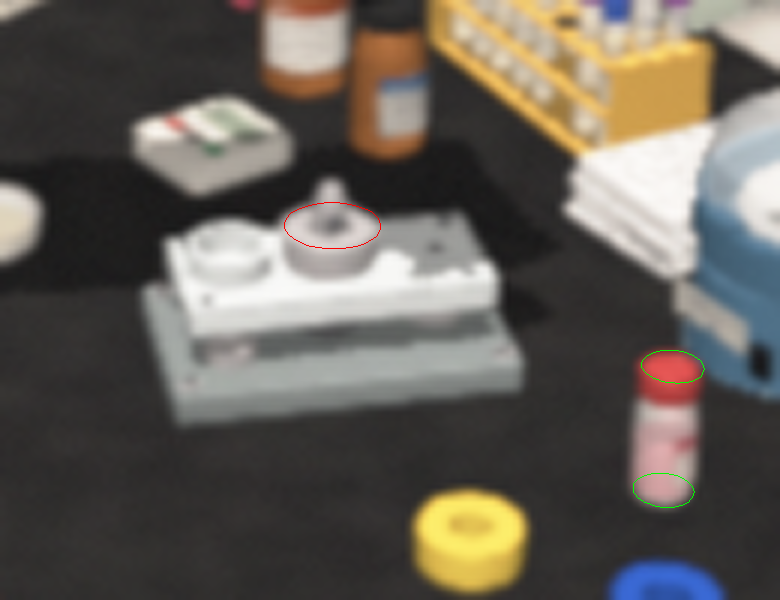

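The collar lies flat on the plate in its red outline (332,225), with the post tip showing at (330,185). The vial matches its green circles at (671,367) and (663,489). Next I check clearance round the vial for the gripper body.

```bash
python3 - <<'E'
from h import *
f=np.load("pics/top0.npz");px,P=cloud("top",f["d"])
q=(P[:,2]>75)&(abs(P[:,1]+211)<130)&(abs(P[:,0]-640)<120);P=P[q]
for y in range(-340,-80,20):
    b=P[abs(P[:,1]-y)<10];print(y,len(b),np.round(b[:,0].min(),0) if len(b) else "")
go(618,-211,206,180)
E
```

```text
-340 99 694.0
-320 253 680.0
-300 231 680.0
-280 194 697.0
-260 156 702.0
-240 0 
-220 30 729.0
-200 129 713.0
-180 173 704.0
-160 209 689.0
-140 222 689.0
-120 193 702.0
-100 144 712.0
t 13.32 norm shift [-0.4349 -1.1221  0.0208] turn [-0.0001  0.0007 -0.    ] F [ 0.1  0.4 -0.2] op 0.65
```

Emit:
{"api": "arm_command", "payload": {
  "rows": [
    [[-0.1,-0.25,0,0,0,0,0.2],[-0.2,-0.5,0,0,0,0,0.2],[-0.3,-0.75,0,0,0,0,0.2],[-0.435,-0.95,0,0,0,0,0.2],[-0.435,-0.98,0,0,0,0,0.2],[-0.435,-0.98,0,0,0,0,0.2]]
  ]
}}

```text
t: 13.82
eef_pos: [618.3, -191.7, 375.0]
tcp_rot: [3.14, -0.003, 3.139]
ft_force: [-0.8, 0.3, -0.7]
opening: 0.602
grip_force: 0.0
```

Emit:
{"api": "arm_command", "payload": {
  "rows": [
    [[0,-0.142,0.02,0,0,0,0.2],[0,-0.142,0.02,0,0,0,0.2],[0,-0.142,0.02,0,0,0,0.2],[0,-0.142,0.02,0,0,0,0.2]]
  ]
}}

```text
t: 14.15
eef_pos: [617.8, -209.9, 374.1]
tcp_rot: [3.141, -0.001, -3.141]
ft_force: [-0.1, 0.2, 0.0]
opening: 0.599
grip_force: 0.0
```

```bash
python3 - <<'E'
from h import *
go(618,-211,38,180)
E
```

```text
t 14.15 norm shift [-0.0023 -0.0082  1.1003] turn [ 0.0001 -0.0002  0.    ] F [-0.1  0.2  0. ] op 0.599
```

Emit:
{"api": "arm_command", "payload": {
  "rows": [
    [[-0.002,-0.006,0.2,0,0,0,0.2],[-0.002,-0.006,0.45,0,0,0,0.2],[-0.002,-0.006,0.7,0,0,0,0.2],[-0.002,-0.006,0.85,0,0,0,0.2],[-0.002,-0.006,0.85,0,0,0,0.2],[-0.002,-0.006,0.85,0,0,0,0.2]]
  ]
}}

```text
t: 14.65
eef_pos: [618.5, -211.0, 246.8]
tcp_rot: [3.141, -0.002, -3.141]
ft_force: [0.6, 0.2, -0.1]
opening: 0.601
grip_force: 0.0
```

Emit:
{"api": "arm_command", "payload": {
  "rows": [
    [[0,0,0.1,0,0,0,0.2],[0,0,0.2,0,0,0,0.2],[0,0,0.25,0,0,0,0.2],[0,0,0.25,0,0,0,0.2],[0,0,0.25,0,0,0,-0.2],[0,0,0.25,0,0,0,-0.25],[0,0,0.25,0,0,0,-0.3],[0,0,0.25,0,0,0,-0.35],[0,0,0.25,0,0,0,-0.4],[0,0,0.25,0,0,0,-0.4]]
  ]
}}

```text
t: 15.48
eef_pos: [618.4, -212.0, 209.9]
tcp_rot: [-3.142, 0.0, 3.141]
ft_force: [-0.7, 0.6, 0.1]
opening: 0.309
grip_force: 0.0
```

Emit:
{"api": "arm_command", "payload": {
  "rows": [
    [[0,0,0,0,0,0,-0.5],[0,0,0,0,0,0,-0.6],[0,0,0,0,0,0,-1],[0,0,0,0,0,0,-1],[0,0,0,0,0,0,-1]]
  ]
}}

```text
t: 15.9
eef_pos: [618.4, -211.9, 209.7]
tcp_rot: [3.142, 0.0, 3.141]
ft_force: [-0.6, 0.8, 1.9]
opening: 0.269
grip_force: 30.0
```

Emit:
{"api": "arm_command", "payload": {
  "rows": [
    [[0,0,-0.2,0,0,0,-1],[0,0,-0.4,0,0,0,-1],[0,0,-0.6,0,0,0,-1],[0,0,-0.8,0,0,0,-1],[0,0,-0.8,0,0,0,-1],[0,0,-0.8,0,0,0,-1]]
  ]
}}

```text
t: 16.4
eef_pos: [618.3, -211.9, 331.1]
tcp_rot: [-3.14, 0.003, 3.141]
ft_force: [-0.4, 1.0, -1.0]
opening: 0.267
grip_force: 30.0
```

```bash
python3 - <<'E'
from h import *
b=np.array([552.6,-43.2,0])+R.from_euler("z",-19,degrees=True).apply([-47,0,0]);print(b)
go(b[0],b[1],155,161)
E
```

```text
[508.16062695 -27.89829674   0.        ]
t 16.4 norm shift [0.7348 1.2268 0.0303] turn [-0.0001  0.0005  0.0527] F [-0.4  1.  -1. ] op 0.267
```

Emit:
{"api": "arm_command", "payload": {
  "rows": [
    [[0.15,0.2,0,0,0,0,-1],[0.3,0.4,0,0,0,0,-1],[0.45,0.6,0,0,0,0,-1],[0.6,0.8,0,0,0,0,-1],[0.73,0.9,0,0,0,0,-1],[0.73,0.9,0,0,0,0,-1],[0.73,0.9,0,0,0,0,-1]]
  ]
}}

```text
t: 16.98
eef_pos: [508.4, -76.2, 328.9]
tcp_rot: [3.141, -0.001, -3.141]
ft_force: [0.7, 0.2, 0.3]
opening: 0.267
grip_force: 30.0
```

Emit:
{"api": "arm_command", "payload": {
  "rows": [
    [[0.005,0.15,0,0,0,0.015,-1],[0.005,0.3,0,0,0,0.03,-1],[0.005,0.327,0,0,0,0.045,-1],[0.005,0.327,0,0,0,0.0527,-1],[0.005,0.327,0,0,0,0.0527,-1],[0.005,0.327,0,0,0,0.0527,-1],[0.005,0.327,0,0,0,0.0527,-1]]
  ]
}}

```text
t: 17.57
eef_pos: [508.6, -28.5, 329.1]
tcp_rot: [-3.142, -0.0, 2.811]
ft_force: [0.4, 0.1, -0.5]
opening: 0.27
grip_force: 30.0
```

```bash
python3 - <<'E'
from h import *
go(508.2,-27.9,108,161)
E
```

```text
t 17.57 norm shift [0.0033 0.003  0.3341] turn [-0.     -0.0001  0.0002] F [ 0.4  0.1 -0.5] op 0.27
```

Emit:
{"api": "arm_command", "payload": {
  "rows": [
    [[0.003,0.003,0.1,0,0,0,-1],[0.003,0.003,0.2,0,0,0,-1],[0.003,0.003,0.3,0,0,0,-1],[0.003,0.003,0.33,0,0,0,-1],[0.003,0.003,0.33,0,0,0,-1],[0.003,0.003,0.33,0,0,0,-1]]
  ]
}}

```text
t: 18.07
eef_pos: [508.1, -27.6, 280.2]
tcp_rot: [3.142, -0.0, 2.81]
ft_force: [0.3, 0.8, -0.0]
opening: 0.269
grip_force: 30.0
```

```bash
python3 - <<'E'
from h import *
go(508.2,-27.9,88.6,161)
s=state()["eef_pos"]
p,d=read_camera("scene")
c=(270,230);q=cv2.resize(p[c[1]-37:c[1]+37,c[0]-45:c[0]+45,::-1],None,fx=8,fy=8,interpolation=cv2.INTER_CUBIC)
a=np.linspace(0,2*np.pi,40);C=np.c_[np.cos(a),np.sin(a),0*a]
for r,X,Y,zz,col in((19.5,508.2,-27.9,63.9,(0,0,255)),(13,s[0],s[1],s[2]-209.7,(0,255,0)),(13,s[0],s[1],s[2]-147.7,(0,255,0))):
    k=(proj("scene",C*r+[X,Y,zz])-[c[0]-45,c[1]-37]+.5)*8;cv2.polylines(q,[k.astype(np.int32)],True,col,1)
cv2.imwrite("pics/s6.png",q)
E
```

```text
t 18.07 norm shift [-0.0013 -0.0018  0.1376] turn [ 0.     -0.      0.0001] F [ 0.3  0.8 -0. ] op 0.269
```

View pics/s6.png

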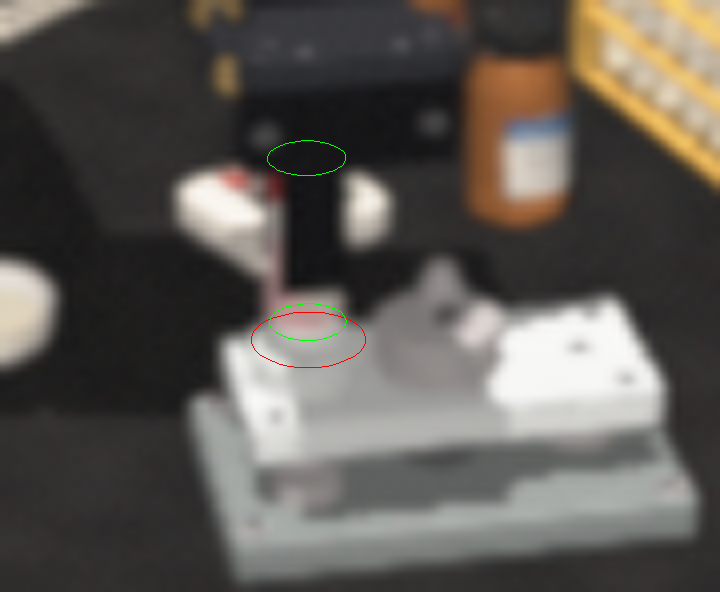

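The vial's edges (266 to 346) match its green circles, and the cup matches its red ring, both within about 1 mm. I lower the vial in.

Emit:
{"api": "arm_command", "payload": {
  "rows": [
    [[-0.001,-0.002,0.03,0,0,0,-1],[-0.001,-0.002,0.06,0,0,0,-1],[-0.001,-0.002,0.09,0,0,0,-1],[-0.001,-0.002,0.11,0,0,0,-1],[-0.001,-0.002,0.125,0,0,0,-1],[-0.001,-0.002,0.135,0,0,0,-1],[-0.001,-0.002,0.135,0,0,0,-1],[-0.001,-0.002,0.135,0,0,0,-1]]
  ]
}}

```text
t: 18.78
eef_pos: [507.9, -27.6, 259.8]
tcp_rot: [3.142, -0.0, 2.81]
ft_force: [-0.1, 0.8, -0.4]
opening: 0.27
grip_force: 30.0
```

Down at floor level with no side force. I release and retreat.

Emit:
{"api": "arm_command", "payload": {
  "rows": [
    [[0,0,0.002,0,0,0,-0.4],[0,0,0.002,0,0,0,-0.3],[0,0,0.002,0,0,0,-0.1],[0,0,0.002,0,0,0,0],[0,0,0.002,0,0,0,0.1],[0,0,0.002,0,0,0,0.1],[0,0,0.002,0,0,0,0.1],[0,0,0.002,0,0,0,0.1]]
  ]
}}

```text
t: 19.45
eef_pos: [507.9, -27.6, 259.5]
tcp_rot: [3.141, 0.0, 2.81]
ft_force: [-0.5, 0.4, 0.6]
opening: 0.548
grip_force: 0.0
```

Emit:
{"api": "arm_command", "payload": {
  "rows": [
    [[0,0,-0.1,0,0,0,0.1],[0,0,-0.3,0,0,0,0.1],[0,0,-0.5,0,0,0,0.1],[0,0,-0.8,0,0,0,0.1],[0,0,-1,0,0,0,0.1],[0,0,-1,0,0,0,0.1],[0,0,-1,0,0,0,0.1],[0,0,-1,0,0,0,0.1]]
  ]
}}

```text
t: 20.12
eef_pos: [507.6, -27.6, 409.0]
tcp_rot: [-3.142, -0.001, 2.81]
ft_force: [-0.1, -0.2, -0.2]
opening: 0.554
grip_force: 0.0
```

```bash
python3 - <<'E'
from h import *
p,d=read_camera("scene");print(state()["t"])
c=(280,230);q=cv2.resize(p[c[1]-40:c[1]+40,c[0]-50:c[0]+50,::-1],None,fx=7,fy=7,interpolation=cv2.INTER_CUBIC)
a=np.linspace(0,2*np.pi,40);C=np.c_[np.cos(a),np.sin(a),0*a]
for r,X,Y,zz,col in((13,508.2,-27.9,111.9,(0,255,0)),(22,552.6,-43.2,67.9,(0,0,255))):
    k=(proj("scene",C*r+[X,Y,zz])-[c[0]-50,c[1]-40]+.5)*7;cv2.polylines(q,[k.astype(np.int32)],True,col,1)
cv2.imwrite("pics/s7.png",q)
E
```

```text
20.1667
```

View pics/s7.png

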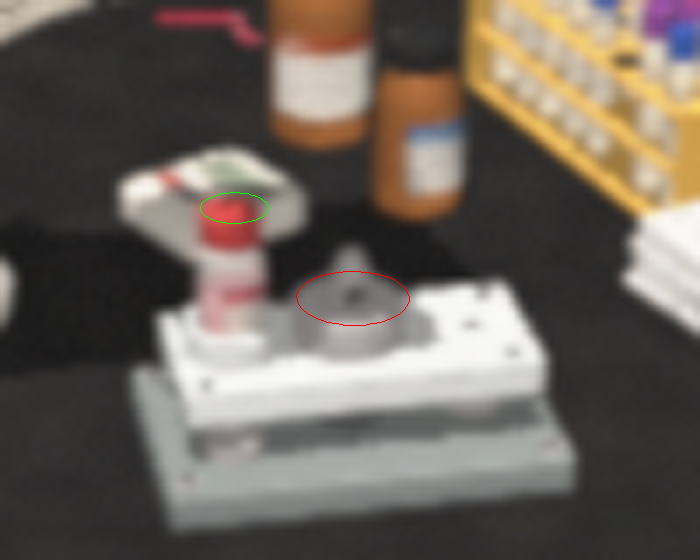

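The vial stands upright in the cup, its cap at (230,215) on the green ring. The collar is flat on the plate at (352,298), and the bottles have not moved.

```bash
python3 -c "
from cell import *
print(job_done())"
```

```text
the job is handed in; nothing more can be done
None
```

I handed the job in at about 20 s of the 67 s allowed, with no verdict returned: in the last picture the plate is seated, the collar lies flat on it past the sprung balls, the vial is upright in the cup, and the gripper is open and clear.

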